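Tighten a pack's eye bolt with a tommy bar

ROBOT

A 6-joint arm with a two-finger parallel gripper is mounted at the origin on a cart in front of the work surface, level with it; the furniture and walls round the work are solid. World frame = base frame: x ahead of the robot, y to its left, z up, the work surface at z = 0. Lengths are in mm, angles in degrees, forces in N, time in s.
With the tool pointing down it reaches from about 300 to 850 mm from the base axis. Payload 4.2 kg.
Tool frame: the origin (TCP) lies at the very end of the fingers, on their centre line; the grasp point (between the pads) lies 19 mm behind it; z points along the fingers, y is the line along which they close (so a half turn about z gives the same grasp; the last joint's range is limited). The gripper opens to 91 mm and grips with 3 to 60 N. Pads are 32 mm wide; open, the fingers measure 118 mm over their backs; the gripper's body (76 mm by 178 mm) begins 60 mm behind the grasp point.
Start: joints at [-70.932, 18.312, 89.639, -0, 72.044, -1.146], TCP at [198.682, -539.601, 213.976] pointing down, gripper open.
Joint ranges: [-177.97, 177.97], [-48.28, 115.42], [12.27, 149.76], [-77.06, 257.06], [2.81, 150.46], [-146.56, 146.56]. Speed limits (degrees/s): [147.25, 147.25, 180, 180, 180, 180].

INTERFACE

Orientations are given as [roll, pitch, yaw] about the fixed x, y, z axes, in that order (R = Rz(yaw) Ry(pitch) Rx(roll)).
In Python, from workcell import env, eyes gives the robot as it stands.
- The arm moves only by the tool send_rows, never from a script. Its argument "targets" is text: rows parted by semicolons, each of 7 numbers parted by spaces: the shift along the tool's x, y, z in m, then the turn, a rotation vector about the tool's x, y, z in degrees, then the opening in per cent of the stroke, from 0 (shut) to 100 (fully open). A call has 1 to 12 rows; each row is the pose to reach, as a shift and turn from the pose commanded when the call began, along the tool's axes at that moment; what a row does not reach only later rows make up. A row lasts 1/12 s, in which the tool goes at most 41.7 mm and 7.16 degrees, less where a joint would pass 70% of its speed; a pose out of reach is approached as far as the arm can. A call with a gripper value outside its range is refused whole. The fingers move at their own pace and stop on an object; "grip_force" is the grip in N (left out, the last holds). Time passes only in rows, so rows that repeat a pose let the fingers close. It gives the time, the measured TCP pose, the force, the opening and the grip force at its end, in the units of the state.
- env.state(): the state, without advancing time (a new reading comes with each control period).
- eyes.grab_frame(name): name is "side" or "top"; returns a dict with "image" (420x560x3 uint8, blue, green, red), "fovy" (degrees; the focal length in pixels is half the picture's height over the tangent of half this angle, whatever the lens; pixels are square), "cx", "cy" (the principal point, pixels), "eye" and "attitude" of the camera in the world. Camera axes: x right, y up, looking along -z (the intrinsics and any distortion apply to the point x, -y, -z); pixel columns grow to the right and rows downward; lengths in mm; the calibration is good to about 2 mm. A picture is of the moment at which its call begins. There is no depth.
- env.job_done(): hands the job in; it is judged then, once.
The state is a dict: "time_s": time; "qpos": joint angles; "qvel": joint speeds; "effort": joint torques, N m; "ee_pos": TCP position; "ee_rot": TCP orientation; "force": force on the tool from outside, world axes, zero at the start; "torque": the same for the moment, N m; "gripper_width": finger opening in mm; "gripper_force": force on a finger pad.
Only numpy, scipy, OpenCV 4.12 (cv2) and the standard library are available. Lean on these libraries where they do the work, as an engineer would, in place of code of your own. Each camera call takes 0.05 s, during which the arm holds its last target. There are 200 camera calls.

TASK

Take the round steel bar from its rest, slide it through the eye of the eye bolt that stands on the aluminium plate, and with the bar, never with the fingers, turn the eye clockwise (seen from above) until it pulls up and drags its tab washer round with it by about ten degrees; less than four degrees is not tight and more than twenty would spoil it. Be gentle: do not ram or wrench the eye with more than about 40 N. Then draw the bar out, lay it back in the two notches of its rest and leave the things around undisturbed.

Things in the scene. Friction and masses are not known exactly. Their poses are not given: they have to be found in the camera images.
- bar: Plain dark steel bar, 10 mm diameter, 140 mm long, round ends, both ends alike, 0.07 to 0.12 kg. Origin at its middle, x along the bar. It lies level in the two notches of its rest.
- bar_rest: Grey plastic holder fixed to the bench: base 130 x 50 x 8 mm with two notched posts, 10 mm thick, 50 mm either side of the middle, reaching 47 mm above the bench. The notches open upwards, 15 mm wide at the bar and 21 mm at the top. Origin at the underside's centre, x along the bar.
- rest_mid (a point): Centre of the bar when it lies in its rest, 34 mm above the bench; x along the bar. Between the posts the bar is free for a gripper, with 21 mm of air beneath it down to the base.
- eye_bore (a point): Centre of the eye's hole, 71 mm above the bench, on the vertical axis about which the eye bolt turns. y (level) runs along the hole; the bar can enter from either side. Hole 14 mm diameter, 20 mm long: the bar has 2 mm of play all round and swings about 15 degrees in the hole before it bites and the eye follows.
- eye: Steel eye bolt upright on the plate: flat-faced ring, outer diameter 33 mm, on a stem and a 27 mm collar; origin on its axis at the plate's top, y along the hole. It turns easily (0.03 N m) for 0.4 to 0.9 rad clockwise from the start (how far cannot be seen), then pulls up and drags its washer round at about 0.27 N m, the load building up over some degrees; it stays where it is left.
- washer_tab (a point): Tip, on the top face, of the tab of the steel washer (34 mm diameter, 4 mm thick, tab 10 mm wide) under the eye bolt's collar, 26 mm from the eye's axis. It stays still until the eye pulls up, then goes round clockwise with it: 4.5 mm for ten degrees. It must travel more than 1.8 mm and less than 9 mm.
- plate: Aluminium plate fixed to the bench, 110 x 90 x 30 mm, with 4 mm screw heads at its corners; the eye bolt stands at its middle. Origin at the underside's centre.
- solder_spool: Solder spool standing on the bench, 60 mm diameter, 40 mm tall, origin at its underside's centre. Bystander.
- side_cutter: Side cutters with dark handles lying on the bench, 46 x 121 x 10 mm, origin at the underside's centre. Bystander.
- tape_roll: Roll of grey tape lying flat, 62 mm diameter, 18 mm tall, origin at its underside's centre. Bystander.

How it is judged (in metres and radians):
On the way, in this order (a step that is already met when the one before it is completed fails the run):
1. the bar is through the eye: level with the hole and at least 14 mm past its centre (x of eye_bore in the frame of bar between -0.056 and 0.056 m and y of eye_bore in the frame of bar between -0.007 and 0.007 m and z of eye_bore in the frame of bar between -0.007 and 0.007 m and angle between the x axis of bar and the y axis of eye_bore, either way round below 0.5 rad), for 0.1 s.
2. turned by the bar, the eye has pulled up: the washer's tab has gone round more than 1.8 mm while the bar is through the eye (x of eye_bore in the frame of bar between -0.07 and 0.07 m and y of eye_bore in the frame of bar between -0.007 and 0.007 m and z of eye_bore in the frame of bar between -0.007 and 0.007 m and angle between the x axis of bar and the y axis of eye_bore, either way round below 0.5 rad and distance of washer_tab from where it was at the start of the episode above 0.0018 m), for 0.1 s.
At the end, for the whole second after the job is handed in: The washer's tab has gone round by more than 1.8 mm and less than 9 mm (about 4 to 20 degrees), and the bar lies at rest in both notches of its rest (within 25 mm along, 6 mm across and in height, 0.12 rad) (distance of washer_tab from where it was at the start of the episode between 0.0018 and 0.009 m and x of bar in the frame of rest_mid between -0.025 and 0.025 m and y of bar in the frame of rest_mid between -0.006 and 0.006 m and z of bar in the frame of rest_mid between -0.006 and 0.006 m and angle between the x axis of bar and the x axis of rest_mid, either way round below 0.12 rad and linear speed of bar below 0.02 m/s); the robot touches nothing.
It fails at once if the bar presses on the eye with more than 40 N (both sides added) (contact force between bar and eye above 40 N).
It fails at once if the washer is dragged round by more than 9 mm of tab travel (overtightened) (distance of washer_tab from where it was at the start of the episode above 0.009 m).
It fails at once if the fingers or the arm push on the eye with more than 3 N (contact force between any of the arm, the fingers and eye above 3 N).
It fails at once if the solder spool, side cutters or tape is moved by more than 20 mm (distance of any of solder_spool, side_cutter, tape_roll from where it was at the start of the episode above 0.02 m).
It also fails if it takes over 72 s, if anything falls off the work surface, if the arm or the gripper's body presses on something with over 40 N, if the wrist force passes 120 N, or if a joint passes its speed limit or range.

## Working session

There is one attempt and no reset: what is moved stays moved. The work goes in short steps, Python scripts to look and compute and a tool call to move; the robot and the scene stay as the last step left them, time stands still between calls to the robot, and variables do not carry over. Pictures are saved under pics/ and viewed, at most 13 in all, crops included, and the job is handed in when it is done.

Besides the shell and the picture viewer there is one more tool, called after "Request:" by a JSON object that holds its "fn" and its "kwargs", one argument or row to a line. send_rows: Moves the arm, as the interface text tells. Its arguments: {"type":"object","properties":{"targets":{"type":"string"},"grip_force":{"type":"number"}},"required":["targets"]}

```bash
mkdir -p pics; ls; python3 - <<'E'
from workcell import env, eyes
import cv2
print(env.state())
for n in("side","top"):
    f=eyes.grab_frame(n); cv2.imwrite(f"pics/{n}0.png",f["image"]); print({k:v for k,v in f.items() if k!="image"})
E
```

```text
pics
{'time_s': 0.0, 'qpos': array([-7.09319545e+01,  1.83500264e+01,  8.97092587e+01, -1.02107822e-03,
        7.20425248e+01, -1.14523933e+00]), 'qvel': array([ 0.09877417,  0.02341218, -0.06306138,  0.00752653,  0.09607203,
       -0.00061195]), 'effort': array([-1.29052671e-03, -4.12460876e+01, -2.31976479e+01,  7.24561675e-02,
        4.57597047e-02, -1.54539962e-04]), 'ee_pos': array([ 198.50171728, -539.0903172 ,  213.11713689]), 'ee_rot': array([-1.79898191e+02, -1.06427774e-03,  2.02135996e+01]), 'force': array([-0.12799098, -0.22380969, -0.49555806]), 'torque': array([ 0.02465925, -0.00377519,  0.00142808]), 'gripper_force': 0.0, 'gripper_width': 91.41013958313918}
{'fovy': 50.10141052243364, 'cx': 279.83473550424316, 'cy': 209.40668883505936, 'eye': array([ 384.89105961, -727.6551973 ,  730.07144168]), 'attitude': array([51.20385833,  0.13077221, -8.35434662])}
{'fovy': 56.803209242053825, 'cx': 276.4235796429218, 'cy': 209.61728772190963, 'eye': array([413.65272614,  73.30604163, 915.91447368]), 'attitude': array([  5.76844244,  -2.12367426, -91.35095943])}
```

View pics/side0.png

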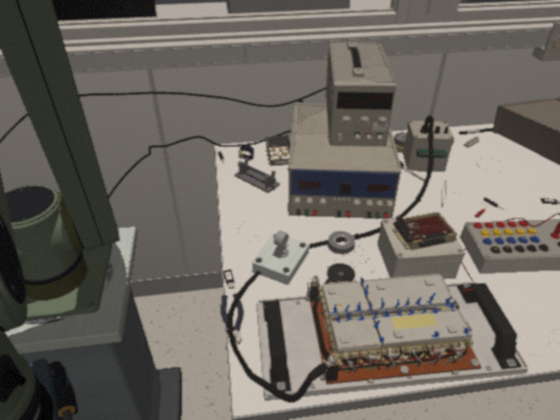

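View pics/top0.png

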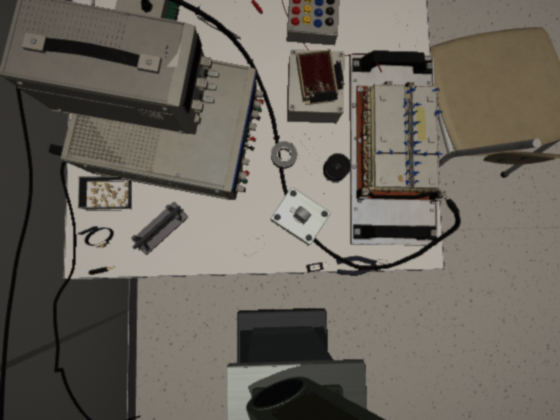

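The side view shows the rest with the bar at (257,177), the plate and eye at (281,245), tape at (341,241) and spool at (341,273). In the top view the rest is at (160,228), the plate at (300,215), tape at (284,154) and spool at (337,166). Next I'll zoom in.

```bash
cat > h.py <<'E'
import numpy as np, cv2
from scipy.spatial.transform import Rotation as R
def cam(f):
    return R.from_euler('xyz',f["attitude"],degrees=True).as_matrix(), np.array(f["eye"]), 210/np.tan(np.radians(f["fovy"]/2)), f["cx"],f["cy"]
def ray(f,u,v):
    M,e,F,cx,cy=cam(f); d=M@np.array([(u-cx)/F,-(v-cy)/F,-1]); return e,d/np.linalg.norm(d)
def onz(f,u,v,z):
    e,d=ray(f,u,v); return e+d*(z-e[2])/d[2]
def proj(f,p):
    M,e,F,cx,cy=cam(f); q=M.T@(np.array(p,float)-e); return cx+F*q[0]/-q[2], cy-F*q[1]/-q[2]
def tri(fa,pa,fb,pb):
    (a,d),(b,g)=ray(fa,*pa),ray(fb,*pb)
    s=np.linalg.lstsq(np.c_[d,-g],b-a,rcond=None)[0]; p,q=a+s[0]*d,b+s[1]*g
    return (p+q)/2,np.linalg.norm(p-q)
E
python3 - <<'E'
from workcell import env, eyes
from h import *
import pickle
S=eyes.grab_frame("side");T=eyes.grab_frame("top");pickle.dump((S,T),open("f0.pkl","wb"))
def crop(f,x,y,w,h,s): return cv2.resize(f["image"][y:y+h,x:x+w],None,fx=s,fy=s,interpolation=cv2.INTER_CUBIC)
a=np.hstack([crop(S,225,150,65,50,6),crop(S,245,225,65,50,6)])
b=np.hstack([crop(T,125,195,65,65,6),crop(T,268,183,65,65,6)])
cv2.imwrite("pics/c1.png",a); cv2.imwrite("pics/c2.png",b)
for n,ps,pt in(("rest",(257,177),(160,228)),("eyetop",(281,236),(303,213)),("tape",(341,240),(284,154)),("spool",(341,268),(337,166))):
    print(n,tri(S,ps,T,pt))
E
```

```text
rest (array([468.7264241 , 306.48158181,  13.88731462]), np.float64(3.721594539536355))
eyetop (array([489.59934377, -17.28634025,  79.25251724]), np.float64(1.2893258969862489))
tape (array([636.27530843,  16.7000887 ,  16.48346235]), np.float64(1.3321506604590336))
spool (array([ 600.63810511, -101.90091822,   50.06491392]), np.float64(5.874034244808864))
```

View pics/c1.png

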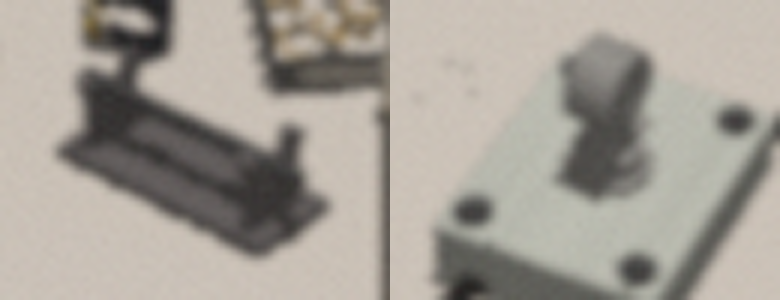

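View pics/c2.png

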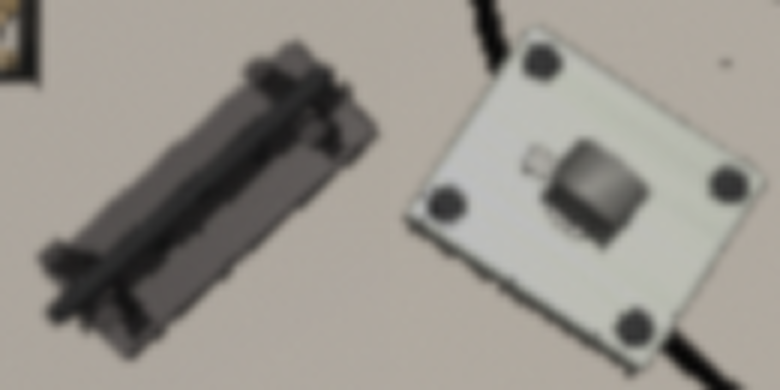

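```bash
python3 - <<'E'
from h import *
import pickle
S,T=pickle.load(open("f0.pkl","rb"))
def crop(f,x,y,w,h,s):
    c=cv2.resize(f["image"][y:y+h,x:x+w],None,fx=s,fy=s,interpolation=cv2.INTER_CUBIC)
    return cv2.convertScaleAbs(c,alpha=1.3)
cv2.imwrite("pics/c3.png",np.hstack([crop(S,268,227,28,34,14),crop(T,286,199,28,34,14)]))
# screw heads by dark blobs
def blobs(f,x,y,w,h):
    g=cv2.cvtColor(f["image"],cv2.COLOR_BGR2GRAY)[y:y+h,x:x+w]
    g=cv2.resize(g,None,fx=8,fy=8,interpolation=cv2.INTER_CUBIC)
    n,l,s,c=cv2.connectedComponentsWithStats((g<110).astype(np.uint8))
    for i in range(1,n):
        if 600<s[i,4]<5000: print(s[i],(c[i]+.5)/8-.5+[x,y],onz(f,*((c[i]+.5)/8-.5+[x,y]),34))
print("T");blobs(T,268,183,65,65);print("S");blobs(S,245,225,65,60)
for p in((135,246.7),(180,208.3)):
    q=onz(T,*p,34);print(q,proj(S,q))
E
```

```text
T
[ 106    0   55  100 3277] [284.31440723 188.18555462] [551.14778546  19.19623275  34.        ]
[ 179   60   49   46 1763] [292.85908253 192.88148752] [ 5.39896932e+02 -1.82443688e-01  3.40000000e+01]
[ 428  224   49   46 1835] [324.08239101 213.46433924] [490.98025956 -70.57795227  34.        ]
[  51  251   49   45 1756] [276.86958998 216.70522494] [485.75144003  37.87557401  34.        ]
[  24  292  306  208 4596] [289.62132833 232.05366079] [450.15674714   9.69746005  34.        ]
[ 302  413   49   49 1782] [308.37317621 237.3329826 ] [437.22225331 -32.70375207  34.        ]
[ 359  438  110   82 3642] [318.30810681 243.06466227] [423.71585442 -54.95368753  34.        ]
S
[441 147  41  30 951] [302.16804679 244.72627497] [540.41926691  -3.80201311  34.        ]
[  88  266   45   33 1190] [258.375     259.8335084] [437.69332772 -36.65289132  34.        ]
[ 309  342   43   38 1242] [285.73681562 269.65026167] [491.88923766 -74.19359314  34.        ]
[425.10175419 356.30896567  34.        ] (np.float64(238.9682967605453), np.float64(162.63513146791297))
[509.33793558 256.83323588  34.        ] (np.float64(273.0263783680201), np.float64(180.0281306774879))
```

View pics/c3.png

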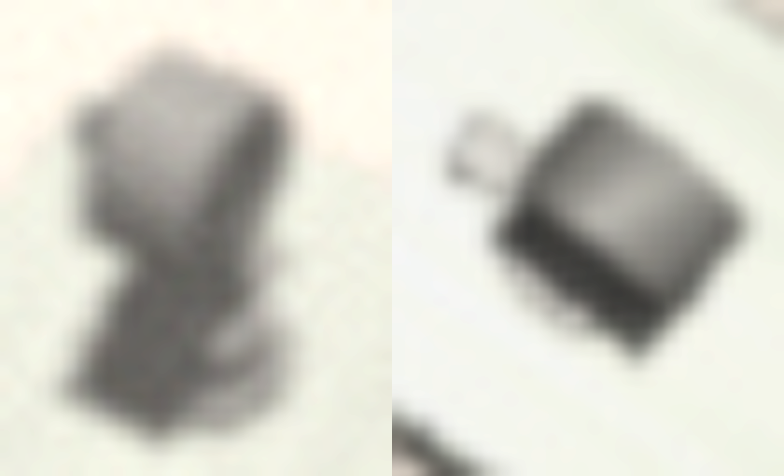

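The top view shows the ring from above: its long edges run (525,190)-(665,310) and (595,100)-(745,220) in the crop, with the flat face dark at lower left and the tab at (485,150). In the side view the ring's top is at about (170,50), with its flat face at the right.

```bash
python3 - <<'E'
from h import *
import pickle
S,T=pickle.load(open("f0.pkl","rb"))
def t(x,y): return ((x-392)/14+286-.5, y/14+199-.5)
def s(x,y): return (x/14+268-.5, y/14+227-.5)
for a,b in(((525,190),(665,310)),((595,100),(745,220))):
    p,q=onz(T,*t(*a),71),onz(T,*t(*b),71); d=q-p; print(p,q,np.hypot(*d[:2]),np.degrees(np.arctan2(d[1],d[0]))+90)
for a,b in(((170,45),(260,75)),((90,105),(170,45)),((75,120),(180,40))):
    p,q=onz(S,*s(*a),82),onz(S,*s(*b),82); d=q-p; print("S",p,q,np.hypot(*d[:2]),np.degrees(np.arctan2(d[1],d[0])))
A,B,C,D=[np.array(v) for v in((539.9,-.2),(491,-70.6),(485.8,37.9),(437.2,-32.7))]
d=A-B+C-D;print("plate yaw",np.degrees(np.arctan2(d[1],d[0])))
# predicted ring corners for hole yaw h at centre c
for h in(130,138,144):
  c=np.array([488.6,-16.4,71]);u=np.array([np.cos(np.radians(h)),np.sin(np.radians(h)),0]);w=np.array([-u[1],u[0],0])
  print(h,[tuple(np.round((np.array(proj(T,c+i*10*u+j*16.5*w))+.5-[286,199])*14+[392,0])) for i in(1,-1) for j in(1,-1)])
u=np.array([np.cos(np.radians(130.3)),np.sin(np.radians(130.3)),0])
E
```

```text
[492.09232725  -0.61788118  71.        ] [472.82239615 -22.0117631   71.        ] 28.79285377078854 -42.01004596560344
[506.0422483  -12.02243226  71.        ] [486.68112975 -35.02001643  71.        ] 30.062298461347606 -40.0932274552124
S [4.89879475e+02 3.25087939e-01 8.20000000e+01] [502.64162266  -8.67854604  82.        ] 15.618509715879588 -35.20278458536668
S [475.67441628 -11.6651109   82.        ] [4.89879475e+02 3.25087939e-01 8.20000000e+01] 18.58893629295655 40.16702637197737
S [472.93142863 -14.73477841  82.        ] [491.59131119   1.2595915   82.        ] 24.57663699536266 40.601621845356476
plate yaw 55.336554146499296
130 [(np.float64(649.0), np.float64(331.0)), (np.float64(509.0), np.float64(173.0)), (np.float64(744.0), np.float64(247.0)), (np.float64(604.0), np.float64(90.0))]
138 [(np.float64(665.0), np.float64(327.0)), (np.float64(505.0), np.float64(190.0)), (np.float64(747.0), np.float64(231.0)), (np.float64(587.0), np.float64(94.0))]
144 [(np.float64(677.0), np.float64(323.0)), (np.float64(503.0), np.float64(202.0)), (np.float64(749.0), np.float64(218.0)), (np.float64(575.0), np.float64(98.0))]
```

Request:
{"fn": "send_rows", "kwargs": {
  "targets": "0 0 -0.04 0 0 0 50; 0 0 -0.08 0 0 0 50;0 0 -0.10 0 0 0 50"
}}

```text
time_s: 0.45
ee_pos: [199.1, -540.6, 318.2]
ee_rot: [179.7, 0.0, 20.2]
force: [0.5, -0.4, 0.4]
gripper_width: 73.8
gripper_force: 0.0
```

```bash
cat >> h.py <<'E'
def to(p,yaw,st=None):
    from workcell import env
    st=st or env.state(); Ra=R.from_euler('xyz',st["ee_rot"],degrees=True)
    # assume commanded attitude is exactly tool-down
    Ra=R.from_euler('xyz',[180,0,st["ee_rot"][2]],degrees=True)
    Rb=R.from_euler('xyz',[180,0,yaw],degrees=True)
    d=Ra.inv().apply(np.array(p)-st["ee_pos"])/1000
    return np.round(d,4),np.round((Ra.inv()*Rb).as_rotvec(degrees=True),2)
E
python3 -c "
from h import *
print(to([466,305,240],130.3))"
```

```text
(array([ 0.5427, -0.7013,  0.0782]), array([   0.  ,    0.  , -110.09]))
```

Request:
{"fn": "send_rows", "kwargs": {
  "targets": "0.03 -0.03 0 0 0 -5 50;0.05 -0.06 0 0 0 -10 50;0.07 -0.095 0 0 0 -15 50;0.1 -0.13 0 0 0 -20 50;0.125 -0.16 0 0 0 -25 50;0.15 -0.19 0 0 0 -30 50;0.175 -0.22 0 0 0 -35 50;0.2 -0.255 0 0 0 -40 50;0.225 -0.29 0 0 0 -45 50;0.25 -0.325 0 0 0 -50 50;0.275 -0.355 0 0 0 -55 50;0.3 -0.385 0 0 0 -60 50"
}}

```text
time_s: 1.45
ee_pos: [346.9, -72.6, 314.2]
ee_rot: [179.9, 0.0, 80.4]
force: [0.4, -1.1, 0.1]
gripper_width: 45.6
gripper_force: 0.0
```

```bash
python3 -c "
from h import *
print(to([466,305,240],130.3))"
```

```text
(array([0.3921, 0.0548, 0.0742]), array([ -0.  ,   0.  , -49.86]))
```

Request:
{"fn": "send_rows", "kwargs": {
  "targets": "0.04 0.006 0 0 0 -5 50;0.08 0.011 0 0 0 -10 50;0.12 0.017 0 0 0 -15 50;0.16 0.022 0 0 0 -20 50;0.2 0.028 0 0 0 -25 50;0.24 0.034 0.01 0 0 -30 50;0.28 0.039 0.03 0 0 -35 50;0.32 0.045 0.05 0 0 -40 50;0.36 0.05 0.07 0 0 -45 50;0.39 0.0545 0.074 0 0 -49.9 50;0.392 0.0548 0.074 0 0 -49.9 50"
}}

```text
time_s: 2.37
ee_pos: [468.2, 307.4, 236.1]
ee_rot: [-179.9, -0.1, 130.5]
force: [0.2, 0.1, -0.8]
gripper_width: 45.5
gripper_force: 0.0
```

```bash
python3 - <<'E'
from workcell import env,eyes
from h import *
st=env.state();print(st["ee_pos"],st["ee_rot"])
S=eyes.grab_frame("side");T=eyes.grab_frame("top")
def crop(f,c,w,h,s):
    x,y=int(c[0]-w/2),int(c[1]-h/2); return cv2.resize(f["image"][y:y+h,x:x+w],None,fx=s,fy=s,interpolation=cv2.INTER_CUBIC),(x,y)
p=st["ee_pos"]
print(proj(S,p),proj(T,p))
a,o=crop(S,(257,140),100,130,4);b,o2=crop(T,(160,220),100,130,4);print(o,o2)
cv2.imwrite("pics/d1.png",np.hstack([a,b]))
E
```

```text
[468.18262297 307.37216345 236.1394931 ] [-1.79852137e+02 -1.49783651e-01  1.30471172e+02]
(np.float64(252.9480623009742), np.float64(103.17809453535406)) (np.float64(126.00912668340567), np.float64(220.39450024480078))
(207, 75) (110, 155)
```

View pics/d1.png

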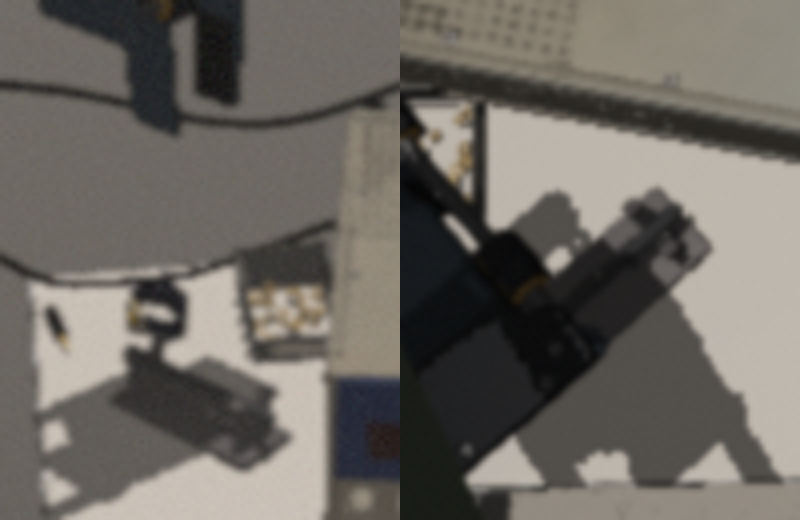

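The side view shows the fingertips at about (155,120) and (218,97) in the crop, and the projected TCP (184,113) lies close to midway between them. The rest is clear. Before descending I'll check clearance to the power supply.

```bash
python3 - <<'E'
from h import *
import pickle
S,T=pickle.load(open("f0.pkl","rb"))
for v in((68,155),(235,195),(262,70)): print(onz(T,*v,0),onz(T,*v,100))
print("bar mid S->",proj(S,(467.2,306.6,34)))
from workcell import env
print(env.state()["ee_pos"],to([467,305,120],130.3))
# bar line in the side view: dark ridge across predicted bar
g=cv2.cvtColor(S["image"],cv2.COLOR_BGR2GRAY).astype(np.float32)
d=np.array([.643,-.766]);
for t in(-30,-15,0,15,30):
    c=np.array([467.2,306.6])+t*d; n=np.array([.766,.643])
    row=[]
    for k in range(-24,25,3):
        u,v=proj(S,(*(c+k*n),34)); row.append(int(cv2.getRectSubPix(g,(1,1),(u,v))[0,0]))
    rt=[]
    for k in range(-24,25,3):
        u,v=proj(T,(*(c+k*n),34)); gt=cv2.cvtColor(T["image"],cv2.COLOR_BGR2GRAY).astype(np.float32);rt.append(int(cv2.getRectSubPix(gt,(1,1),(u,v))[0,0]))
    print(t,row,rt)
E
```

```text
[644.59902198 525.90183993   0.        ] [619.38418998 476.48720447 100.        ]
[542.19884091 134.6374273    0.        ] [528.16411185 127.94123596 100.        ]
[850.93570369  64.50611831   0.        ] [803.19292966  65.46689834 100.        ]
bar mid S-> (np.float64(255.52807678600465), np.float64(171.09099653260134))
[467.53055115 303.27872168 238.53695372] (array([0.0017, 0.0007, 0.1185]), array([-0.  ,  0.  , -0.09]))
-30 [51, 52, 50, 52, 51, 50, 50, 51, 53, 68, 97, 133, 164, 184, 190, 193, 194] [82, 85, 85, 83, 68, 38, 28, 27, 36, 44, 52, 74, 80, 81, 93, 141, 165]
-15 [61, 69, 82, 87, 89, 86, 82, 71, 62, 72, 96, 129, 162, 184, 191, 194, 194] [84, 86, 86, 85, 79, 49, 29, 25, 34, 45, 56, 77, 82, 82, 95, 141, 165]
0 [60, 64, 76, 87, 93, 91, 85, 72, 62, 67, 83, 118, 154, 179, 189, 193, 193] [84, 88, 88, 87, 85, 64, 35, 26, 30, 41, 47, 69, 82, 82, 87, 121, 160]
15 [67, 74, 85, 91, 93, 91, 89, 78, 68, 68, 82, 109, 142, 170, 187, 193, 194] [84, 89, 89, 88, 86, 61, 33, 27, 31, 42, 50, 72, 82, 83, 89, 127, 164]
30 [61, 73, 83, 90, 93, 91, 87, 77, 71, 75, 85, 108, 141, 170, 185, 191, 187] [80, 90, 90, 90, 89, 74, 40, 23, 26, 39, 45, 61, 81, 84, 85, 106, 152]
```

```bash
python3 - <<'E'
from h import *
print(to([466,305.3,15],131.5))
E
```

```text
(array([2.500e-03, 1.000e-04, 2.235e-01]), array([ 0.  ,  0.  , -1.29]))
```

Request:
{"fn": "send_rows", "kwargs": {
  "targets": "0.002 0 0.03 0 0 -1.3 50;0.0025 0 0.065 0 0 -1.3 50;0.0025 0 0.1 0 0 -1.3 50;0.0025 0 0.13 0 0 -1.3 50;0.0025 0 0.155 0 0 -1.3 50;0.0025 0 0.175 0 0 -1.3 50;0.0025 0 0.19 0 0 -1.3 50;0.0025 0 0.202 0 0 -1.3 50;0.0025 0 0.212 0 0 -1.3 50;0.0025 0 0.22 0 0 -1.3 50;0.0025 0 0.2235 0 0 -1.3 50;0.0025 0 0.2235 0 0 -1.3 50",
  "grip_force": 40
}}

```text
time_s: 3.47
ee_pos: [466.1, 303.7, 16.3]
ee_rot: [-180.0, 0.0, 131.4]
force: [-0.6, 0.5, 0.3]
gripper_width: 45.5
gripper_force: 0.0
```

```bash
python3 - <<'E'
from workcell import env
s=env.state();print(s["ee_pos"],s["ee_rot"],s["force"],s["qpos"])
E
```

```text
[466.05759939 303.65964592  16.2548526 ] [-1.79960998e+02  1.87745783e-03  1.31374484e+02] [-0.64634196  0.45839261  0.33677173] [ 3.19066115e+01  2.79653170e+01  1.06704255e+02 -1.16174025e-02
  4.53685900e+01 -9.45970763e+00]
```

Request:
{"fn": "send_rows", "kwargs": {
  "targets": "0 0 0.001 0 0 0 20;0 0 0.001 0 0 0 14;0 0 0.001 0 0 0 10;0 0 0.001 0 0 0 5;0 0 0.001 0 0 0 0;0 0 0.001 0 0 0 0;0 0 0.001 0 0 0 0;0 0 0.001 0 0 0 0",
  "grip_force": 20
}}

```text
time_s: 4.13
ee_pos: [468.1, 305.8, 16.2]
ee_rot: [179.7, 0.0, 131.4]
force: [3.6, 4.5, -0.2]
gripper_width: 9.7
gripper_force: 20.0
```

Request:
{"fn": "send_rows", "kwargs": {
  "targets": "0 0 0 0 0 0 0;0 0 0 0 0 0 0;0 0 -0.005 0 0 0 0;0 0 -0.01 0 0 0 0;0 0 -0.02 0 0 0 0;0 0 -0.03 0 0 0 0;0 0 -0.04 0 0 0 0;0 0 -0.05 0 0 0 0;0 0 -0.06 0 0 0 0;0 0 -0.06 0 0 0 0;0 0 -0.06 0 0 0 0",
  "grip_force": 60
}}

```text
time_s: 5.05
ee_pos: [466.5, 304.4, 76.3]
ee_rot: [179.9, 0.0, 131.4]
force: [-0.3, -0.3, -1.2]
gripper_width: 8.6
gripper_force: 60.0
```

```bash
python3 - <<'E'
from workcell import env
s=env.state();print(s["ee_pos"],s["ee_rot"],s["force"])
E
```

```text
[466.50912772 304.37877246  76.30348811] [1.79913258e+02 2.07800496e-02 1.31411880e+02] [-0.29497176 -0.33917214 -1.18180808]
```

```bash
python3 - <<'E'
from h import *
for p,y in(([405,240,110],134),([409,51,110],139),([409,51,60],139)):print(to(p,y))
E
```

```text
(array([-0.0076, -0.0887, -0.0337]), array([ 0.  ,  0.  , -2.59]))
(array([-0.152 , -0.2107, -0.0337]), array([ 0.  ,  0.  , -7.59]))
(array([-0.152 , -0.2107,  0.0163]), array([ 0.  ,  0.  , -7.59]))
```

Request:
{"fn": "send_rows", "kwargs": {
  "targets": "-0.001 -0.02 -0.01 0 0 -1 0;-0.004 -0.055 -0.025 0 0 -2 0;-0.008 -0.088 -0.034 0 0 -3 0;-0.03 -0.107 -0.034 0 0 -4 0;-0.055 -0.128 -0.034 0 0 -5 0;-0.08 -0.15 -0.034 0 0 -6 0;-0.105 -0.17 -0.034 0 0 -7 0;-0.13 -0.19 -0.034 0 0 -7.6 0;-0.145 -0.205 -0.034 0 0 -7.6 0;-0.152 -0.211 -0.034 0 0 -7.6 0;-0.152 -0.211 -0.015 0 0 -7.6 0;-0.152 -0.211 0.0163 0 0 -7.6 0"
}}

```text
time_s: 6.05
ee_pos: [411.4, 50.6, 60.7]
ee_rot: [179.7, 0.3, 138.9]
force: [0.9, 0.9, -2.1]
gripper_width: 9.0
gripper_force: 60.0
```

Request:
{"fn": "send_rows", "kwargs": {
  "targets": "0 0 0 0 0 0 0;0 0 0 0 0 0 0;0 0 0 0 0 0 0"
}}

```text
time_s: 6.3
ee_pos: [409.0, 51.1, 59.7]
ee_rot: [180.0, 0.0, 139.0]
force: [0.3, 0.6, -0.6]
gripper_width: 8.2
gripper_force: 60.0
```

```bash
python3 - <<'E'
from workcell import env,eyes
from h import *
import pickle
st=env.state();print(st["ee_pos"],st["ee_rot"])
S=eyes.grab_frame("side");T=eyes.grab_frame("top");pickle.dump((S,T,st),open("f1.pkl","wb"))
p=st["ee_pos"]+[0,0,19];y=np.radians(st["ee_rot"][2]);u=np.array([np.cos(y),np.sin(y),0])
for t in(0,-30,-70):print([np.round(proj(f,p+t*u),1) for f in(S,T)])
a=cv2.resize(S["image"][215:275,215:310],None,fx=4.2,fy=4.2,interpolation=cv2.INTER_CUBIC)
b=cv2.resize(T["image"][180:270,240:335],None,fx=4.2,fy=4.2,interpolation=cv2.INTER_CUBIC)
a=cv2.copyMakeBorder(a,0,b.shape[0]-a.shape[0],0,0,cv2.BORDER_CONSTANT)
cv2.imwrite("pics/e1.png",cv2.convertScaleAbs(np.hstack([a,b]),alpha=1.4))
E
```

```text
[409.03028474  51.11879624  59.72674202] [1.79979642e+02 1.61427004e-02 1.39045055e+02]
[array([240.8, 219.6]), array([272.3, 250.8])]
[array([251.7, 224.2]), array([281.2, 240. ])]
[array([266.7, 230.6]), array([293. , 225.7])]
```

View pics/e1.png

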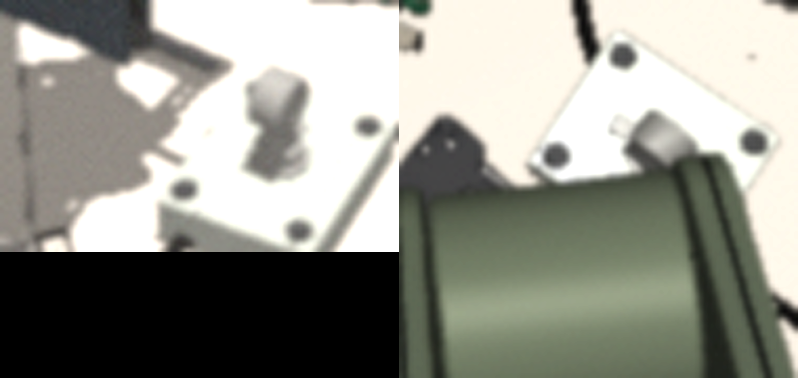

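```bash
python3 - <<'E'
from h import *
import pickle
S,T,st=pickle.load(open("f1.pkl","rb"))
g=cv2.cvtColor(S["image"],cv2.COLOR_BGR2GRAY).astype(np.float32)
y=np.radians(139.05);u=np.array([np.cos(y),np.sin(y),0]);n=np.array([-u[1],u[0],0])
p=np.array([409.03,51.12,77.5])
print("n",n,"px per 10mm n",(np.array(proj(S,p-50*u+10*n))-proj(S,p-50*u)),"z",(np.array(proj(S,p-50*u+[0,0,10]))-proj(S,p-50*u)))
print("k",list(range(-16,17,2)))
for t in range(-25,-95,-5):
    print(t,[int(cv2.getRectSubPix(g,(1,1),proj(S,p+t*u+k*n))[0,0]) for k in range(-16,17,2)])
E
```

```text
n [-0.65540017 -0.75528181  0.        ] px per 10mm n [-2.59605453  2.5356927 ] z [-0.14206185 -3.43831212]
k [-16, -14, -12, -10, -8, -6, -4, -2, 0, 2, 4, 6, 8, 10, 12, 14, 16]
-25 [206, 198, 185, 156, 122, 89, 64, 52, 46, 46, 46, 48, 53, 62, 71, 75, 74]
-30 [208, 202, 187, 163, 125, 92, 75, 66, 61, 58, 62, 69, 78, 87, 95, 107, 125]
-35 [206, 204, 190, 167, 133, 97, 79, 69, 66, 66, 74, 84, 92, 100, 104, 112, 138]
-40 [206, 206, 193, 171, 139, 106, 81, 68, 64, 64, 71, 83, 91, 99, 109, 124, 147]
-45 [207, 199, 189, 162, 131, 101, 76, 69, 64, 64, 68, 80, 92, 98, 105, 122, 147]
-50 [208, 202, 189, 163, 128, 98, 80, 71, 65, 66, 73, 83, 92, 98, 103, 118, 140]
-55 [208, 204, 191, 169, 134, 100, 80, 69, 65, 65, 72, 85, 97, 100, 101, 108, 126]
-60 [207, 205, 193, 173, 141, 106, 83, 70, 66, 65, 73, 85, 94, 98, 100, 101, 104]
-65 [207, 202, 190, 165, 135, 104, 82, 72, 67, 69, 74, 85, 94, 98, 100, 102, 105]
-70 [210, 203, 194, 169, 138, 117, 100, 94, 89, 93, 96, 99, 104, 109, 114, 116, 119]
-75 [207, 207, 202, 194, 177, 163, 149, 140, 143, 148, 155, 159, 164, 170, 179, 184, 187]
-80 [208, 207, 207, 207, 207, 206, 204, 205, 201, 202, 204, 207, 206, 207, 207, 208, 209]
-85 [207, 207, 206, 206, 205, 205, 200, 197, 195, 198, 200, 203, 202, 203, 203, 202, 204]
-90 [185, 182, 180, 178, 178, 176, 170, 158, 148, 140, 147, 159, 176, 189, 194, 195, 196]
```

```bash
python3 - <<'E'
from h import *
import pickle
S,T,st=pickle.load(open("f1.pkl","rb"))
for h in(136,139,142):
  u=np.array([np.cos(np.radians(h)),np.sin(np.radians(h)),0]);n=np.array([-u[1],u[0],0])
  c=np.array([489,-19.7,71.])
  a=np.radians(np.arange(0,360,5))
  for s in(10,-10):
    P=np.array([proj(S,c+s*u+16.5*(np.cos(t)*n+np.sin(t)*np.array([0,0,1]))) for t in a])
    Q=(P+.5-[268,227])*14
    print(h,s,"top",Q[Q[:,1].argmin()].round(),"left",Q[Q[:,0].argmin()].round(),"right",Q[Q[:,0].argmax()].round())
# dark-vs-white silhouette of the ring in f0
S0=pickle.load(open("f0.pkl","rb"))[0]
g=cv2.cvtColor(S0["image"],cv2.COLOR_BGR2GRAY)[227:261,268:296]
G=cv2.resize(g,None,fx=14,fy=14,interpolation=cv2.INTER_CUBIC); m=G<150
for r in range(40,260,20):
    x=np.where(m[r])[0]; print(r,(x.min(),x.max()) if len(x) else None)
E
```

```text
136 10 top [166.  60.] left [ 68. 218.] right [193. 101.]
136 -10 top [272. 111.] left [174. 270.] right [298. 151.]
139 10 top [162.  61.] left [ 70. 222.] right [186. 100.]
139 -10 top [271. 107.] left [180. 270.] right [295. 147.]
142 10 top [161.  62.] left [ 73. 226.] right [180. 100.]
142 -10 top [274. 104.] left [187. 270.] right [292. 143.]
40 None
60 None
80 (np.int64(143), np.int64(233))
100 (np.int64(109), np.int64(278))
120 (np.int64(76), np.int64(290))
140 (np.int64(74), np.int64(293))
160 (np.int64(80), np.int64(290))
180 (np.int64(79), np.int64(285))
200 (np.int64(78), np.int64(276))
220 (np.int64(78), np.int64(270))
240 (np.int64(89), np.int64(268))
```

The side view shows the bar's free end at about (232,67) in the crop, pointing at the ring at (278,95). In the top view the arm hides the bar. I'll lower it to hole height and move the tip to just in front of the face.

Request:
{"fn": "send_rows", "kwargs": {
  "targets": "0 -0.001 0.002 0 0 0 0;0 -0.001 0.0065 0 0 0 0;-0.007 -0.001 0.0065 0 0 0 0;-0.014 -0.001 0.0065 0 0 0 0;-0.017 -0.001 0.0065 0 0 0 0;-0.017 -0.001 0.0065 0 0 0 0;-0.017 -0.001 0.0065 0 0 0 0"
}}

```text
time_s: 6.98
ee_pos: [421.0, 38.5, 52.6]
ee_rot: [-180.0, 0.0, 139.0]
force: [-0.6, -0.4, -1.8]
gripper_width: 8.3
gripper_force: 60.0
```

```bash
python3 - <<'E'
from workcell import env,eyes
from h import *
import pickle
st=env.state();print(st["ee_pos"],st["ee_rot"],st["force"])
S=eyes.grab_frame("side");pickle.dump((S,st),open("f2.pkl","wb"))
a=cv2.resize(S["image"][210:265,240:305],None,fx=9,fy=9,interpolation=cv2.INTER_CUBIC)
y=np.radians(139);u=np.array([np.cos(y),np.sin(y),0])
P=[(np.array(proj(S,np.array([489,-19.5,71])+t*u))+.5-[240,210])*9 for t in(10,-10)];print(P)
cv2.imwrite("pics/e2.png",cv2.convertScaleAbs(a,alpha=1.1))
E
```

```text
[420.96938361  38.47542596  52.63145098] [-1.79997551e+02  7.27614139e-04  1.38966887e+02] [-0.64226266 -0.40538866 -1.8092161 ]
[array([334.79790427, 255.61919116]), array([405.00513981, 286.01134804])]
```

View pics/e2.png

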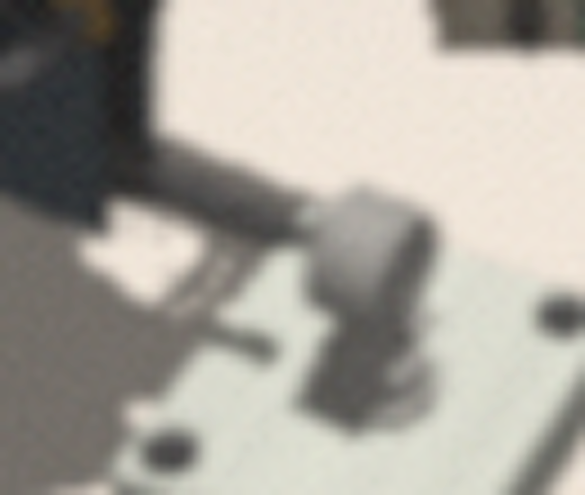

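The bar's centreline runs through about (160,170) and (290,222), with its tip right at the ring's back face (305,225). It looks slightly high compared with the predicted hole line, so I'll measure that.

```bash
python3 - <<'E'
from h import *
import pickle
S,st=pickle.load(open("f2.pkl","rb"))
g=cv2.cvtColor(S["image"],cv2.COLOR_BGR2GRAY).astype(np.float32)
y=np.radians(139);u=np.array([np.cos(y),np.sin(y),0]);n=np.array([-u[1],u[0],0])
p=st["ee_pos"]+[0,0,17.8]
c=np.array([489,-19.5,71]);print("along,perp of eye",(c-p)@u,(c-p)@n)
w=np.array([-.4,.92])
print([round(.5*i-5,1) for i in range(22)])
for t in range(-30,-80,-8):
    q=np.array(proj(S,p+t*u)); print(t,q.round(1),[int(cv2.getRectSubPix(g,(1,1),tuple(q+k*w))[0,0]) for k in np.arange(-5,6,.5)])
q0=np.array(proj(S,c));print("eye axis side-to-side (along w at eye), from ring: ")
for s in(0,4,-4):
    q=np.array(proj(S,c+s*u)); print(s,q.round(1),[int(cv2.getRectSubPix(g,(1,1),tuple(q+k*w))[0,0]) for k in np.arange(-12,13,1)])
print("ring top silhouette along w predicted:",min((np.array(proj(S,c+16.5*(np.cos(t)*n+np.sin(t)*np.array([0,0,1]))))-q0)@w for t in np.linspace(0,6.28,200)))
E
```

```text
along,perp of eye -89.3786595953979 -0.877490738957437
[-5.0, -4.5, -4.0, -3.5, -3.0, -2.5, -2.0, -1.5, -1.0, -0.5, 0.0, 0.5, 1.0, 1.5, 2.0, 2.5, 3.0, 3.5, 4.0, 4.5, 5.0, 5.5]
-30 [257.8 230.2] [139, 119, 106, 96, 91, 85, 79, 75, 70, 66, 62, 60, 61, 71, 84, 104, 127, 151, 176, 189, 196, 199]
-38 [260.8 231.5] [145, 126, 108, 97, 88, 82, 78, 74, 71, 67, 66, 65, 71, 78, 97, 119, 141, 163, 182, 195, 202, 204]
-46 [263.8 232.8] [139, 119, 104, 97, 92, 87, 82, 78, 73, 70, 67, 65, 66, 73, 88, 104, 118, 135, 146, 158, 162, 166]
-54 [266.8 234.1] [142, 121, 108, 99, 92, 85, 79, 74, 71, 70, 68, 67, 67, 74, 82, 92, 100, 106, 112, 120, 126, 128]
-62 [269.8 235.4] [142, 124, 109, 99, 92, 86, 82, 78, 73, 68, 69, 71, 81, 93, 105, 119, 128, 134, 138, 142, 148, 156]
-70 [272.9 236.8] [157, 154, 152, 147, 143, 128, 113, 106, 100, 105, 118, 135, 155, 173, 183, 191, 194, 197, 198, 199, 199, 199]
-78 [275.9 238.1] [153, 152, 150, 148, 146, 142, 139, 135, 131, 128, 125, 120, 116, 112, 107, 104, 105, 108, 111, 119, 132, 148]
eye axis side-to-side (along w at eye), from ring: 
0 [280.6 239.6] [209, 208, 204, 186, 161, 150, 150, 150, 146, 143, 139, 135, 127, 120, 112, 100, 91, 85, 83, 89, 89, 83, 86, 88, 89]
4 [279.  238.9] [208, 210, 206, 190, 167, 154, 153, 155, 154, 151, 144, 139, 132, 123, 112, 101, 91, 90, 110, 139, 150, 144, 139, 144, 143]
-4 [282.1 240.3] [209, 209, 204, 184, 156, 137, 128, 123, 116, 112, 110, 107, 103, 99, 97, 94, 87, 80, 78, 78, 79, 80, 80, 80, 79]
ring top silhouette along w predicted: -7.667517304634457
```

Request:
{"fn": "send_rows", "kwargs": {
  "targets": "-0.003 0.0005 0 0 0 0 0;-0.006 0.0005 0 0 0 0 0;-0.009 0.0005 0 0 0 0 0;-0.009 0.0005 0 0 0 0 0;-0.009 0.0005 0 0 0 0 0"
}}

```text
time_s: 7.45
ee_pos: [427.9, 33.1, 52.6]
ee_rot: [-180.0, 0.0, 139.0]
force: [0.4, -0.4, 1.5]
gripper_width: 8.7
gripper_force: 60.0
```

Request:
{"fn": "send_rows", "kwargs": {
  "targets": "-0.002 0 0 0 0 0 0;-0.004 0 0 0 0 0 0;-0.006 0 0 0 0 0 0;-0.006 0 0 0 0 0 0;-0.006 0 0 0 0 0 0"
}}

```text
time_s: 7.87
ee_pos: [432.4, 29.2, 52.6]
ee_rot: [-180.0, 0.0, 139.0]
force: [-0.2, 0.3, -1.1]
gripper_width: 8.2
gripper_force: 60.0
```

```bash
python3 - <<'E'
from workcell import env
s=env.state();print(s["ee_pos"],s["force"],s["torque"])
E
```

```text
[432.39632756  29.20984714  52.60866475] [-0.1925453   0.2514158  -1.05915755] [ 0.05490055 -0.08052819 -0.05057977]
```

Request:
{"fn": "send_rows", "kwargs": {
  "targets": "-0.003 0 0 0 0 0 0;-0.006 0 0 0 0 0 0;-0.009 0 0 0 0 0 0;-0.012 0 0 0 0 0 0;-0.015 0 0 0 0 0 0;-0.015 0 0 0 0 0 0;-0.015 0 0 0 0 0 0"
}}

```text
time_s: 8.45
ee_pos: [444.0, 19.3, 52.6]
ee_rot: [180.0, 0.0, 139.0]
force: [0.9, 1.0, -1.4]
gripper_width: 8.4
gripper_force: 60.0
```

```bash
python3 - <<'E'
from workcell import env,eyes
from h import *
import pickle
s=env.state();print(s["ee_pos"],s["force"],s["torque"])
S=eyes.grab_frame("side");pickle.dump((S,s),open("f3.pkl","wb"))
a=cv2.resize(S["image"][210:265,240:305],None,fx=9,fy=9,interpolation=cv2.INTER_CUBIC)
cv2.imwrite("pics/e3.png",cv2.convertScaleAbs(a,alpha=1.1))
E
```

```text
[444.02655257  19.3012835   52.64375738] [ 0.92451896  0.98507811 -1.43481796] [ 0.08574892 -0.25609662  0.05258248]
```

View pics/e3.png

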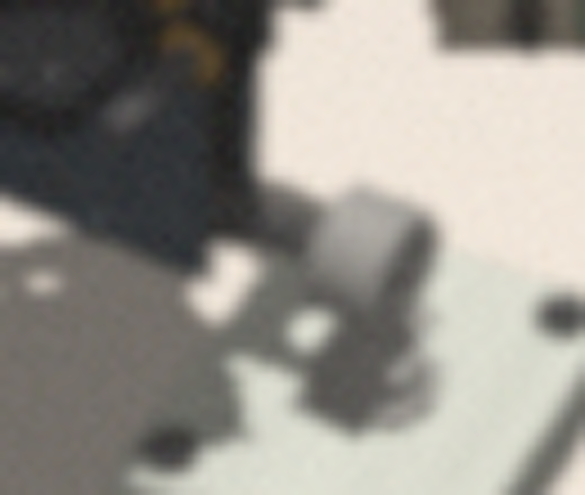

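The bar's visible part ends at the ring's back face, around (300,215). The eye hasn't moved and there is no contact force, so the bar is in the hole. I'll push it further.

Request:
{"fn": "send_rows", "kwargs": {
  "targets": "-0.003 0 0 0 0 0 0;-0.006 0 0 0 0 0 0;-0.009 0 0 0 0 0 0;-0.012 0 0 0 0 0 0;-0.015 0 0 0 0 0 0;-0.015 0 0 0 0 0 0;-0.015 0 0 0 0 0 0;-0.015 0 0 0 0 0 0"
}}

```text
time_s: 9.17
ee_pos: [455.3, 9.5, 52.7]
ee_rot: [180.0, 0.0, 139.0]
force: [1.2, -0.3, -1.9]
gripper_width: 8.6
gripper_force: 60.0
```

```bash
python3 - <<'E'
from workcell import env,eyes
from h import *
import pickle
s=env.state();print(s["ee_pos"],s["force"],s["torque"])
S=eyes.grab_frame("side");pickle.dump((S,s),open("f4.pkl","wb"))
S3=pickle.load(open("f3.pkl","rb"))[0]
d=cv2.absdiff(cv2.cvtColor(S["image"],6),cv2.cvtColor(S3["image"],6)).astype(int)
print(d[226:262,278:304:1][::2])
y=np.radians(139);u=np.array([np.cos(y),np.sin(y),0])
for t in(-60,-65,-70,-75):print(t,proj(S,s["ee_pos"]+[0,0,18]+t*u))
E
```

```text
[455.34664622   9.49556801  52.69303542] [ 1.20483347 -0.26430327 -1.90896894] [ 0.1200066  -0.33580587  0.09015957]
[[  0   2   2   0   2   2   1   1   2   4   0   1   2   1   1   2   2   1
    1   3   0   0   1   2   1   1]
 [  1   2   0   4   2   1   2   2   3   1   1   2   0   1   1   1   0   1
    0   3   0   2   2   2   3   2]
 [  3   6   8   3   2   0   1   1   2   3   1   1   2   1   1   1   0   4
    0   2   1   2   0   1   1   2]
 [  0   2   1   0   1   1   0   1   2   2   1   2   1   1   2   3   1   3
    1   0   1   1   2   1   2   1]
 [  3   1   2   0   1   1   1   1   0   4   0   0   0   2   3   1   0   0
    1   0   0   1   1   0   1   1]
 [  1   2   0   1   2   2   2   0   1   1   2   2   4   2   1   0   1   1
    0   0   0   1   1   0   0   1]
 [  0   0   0   0   0   0   2   3   5   5   2   2   1   1   1   1   2   2
    0   0   1   1   3   0   3   1]
 [  2   2   1   1   1   0   0  10  21  39  40  27  13   2   0   0   0   1
    2   1   1   3   1   0   0   2]
 [  1   0   2   1   2   7  20  33  61  97 114 104  64  21   4   2   1   2
    2   1   0   0   1   2   1   1]
 [
[... 550 characters left out ...]
 2   0   1   1  15  30  46  46  34  21   7   1   2   2   2   3   0
    2   1   2   0   1   2   1   0]
 [  1   0   1   0   4  12  25  44  59  59  49  22   5   1   1   2   1   2
    1   1   2   1   2   1   1   2]
 [  2   1   0   2   2   0   6   7  17  14   8   5   2   1   2   0   2   1
    0   0   0   0   2   0   1   0]
 [  2   1   3   1   2   1   2   3   4   0   1   2   1   2   2   1   1   0
    1   0   1   1   2   3   4   1]]
-60 (np.float64(286.6515874965346), np.float64(242.3889041484591))
-65 (np.float64(288.63250338101363), np.float64(243.24681851805838))
-70 (np.float64(290.6221188194643), np.float64(244.1085005753318))
-75 (np.float64(292.62049124652475), np.float64(244.9739751946325))
```

The bar now shows in front of the ring, centred at (287.5,242.5) px, so it is about 25 mm past the eye's centre. I'll swing it clockwise around the eye axis, 30° first; the free range is longer than that.

Request:
{"fn": "send_rows", "kwargs": {
  "targets": "0 0.0019 0 0 0 2.5 0;-0.0002 0.0039 0 0 0 5 0;-0.0004 0.0058 0 0 0 7.5 0;-0.0007 0.0077 0 0 0 10 0;-0.0011 0.0096 0 0 0 12.5 0;-0.0015 0.0115 0 0 0 15 0;-0.0021 0.0134 0 0 0 17.5 0;-0.0027 0.0152 0 0 0 20 0;-0.0034 0.017 0 0 0 22.5 0;-0.0042 0.0188 0 0 0 25 0;-0.005 0.0205 0 0 0 27.5 0;-0.006 0.0223 0 0 0 30 0"
}}

```text
time_s: 10.22
ee_pos: [475.2, 22.5, 52.9]
ee_rot: [179.9, 0.1, 108.9]
force: [2.5, 0.1, -0.7]
gripper_width: 9.0
gripper_force: 60.0
```

```bash
cat > st.py <<'E'
from workcell import env
import numpy as np
s=env.state();np.set_printoptions(precision=3,suppress=True)
C=np.array([489,-19.5]);d=s["ee_pos"][:2]-C
print(s["time_s"],s["ee_pos"],s["ee_rot"],"F",s["force"],"M",s["torque"],"eff6",s["effort"][[0,5]],"r",np.hypot(*d),"brg",np.degrees(np.arctan2(d[1],d[0])))
E
python3 st.py
```

```text
10.2167 [475.161  22.491  52.883] [179.89    0.066 108.941] F [ 2.476  0.059 -0.711] M [-0.    -0.481  0.14 ] eff6 [-0.184 -0.259] r 44.212478248457955 brg 108.2403078296491
```

Request:
{"fn": "send_rows", "kwargs": {
  "targets": "0 0.0016 0 0 0 2 0;-0.0001 0.0031 0 0 0 4 0;-0.0003 0.0046 0 0 0 6 0;-0.0003 0.0046 0 0 0 6 0;-0.0003 0.0046 0 0 0 6 0"
}}

```text
time_s: 10.63
ee_pos: [479.2, 23.7, 52.8]
ee_rot: [179.9, 0.0, 103.1]
force: [2.3, 0.4, -0.2]
gripper_width: 9.0
gripper_force: 60.0
```

```bash
python3 st.py
```

```text
10.6333 [479.193  23.694  52.845] [179.923   0.038 103.102] F [ 2.328  0.395 -0.228] M [-0.018 -0.476  0.231] eff6 [-0.224  0.258] r 44.293482606403494 brg 102.79183458213095
```

Request:
{"fn": "send_rows", "kwargs": {
  "targets": "0 0.0016 0 0 0 2 0;-0.0001 0.0031 0 0 0 4 0;-0.0003 0.0046 0 0 0 6 0;-0.0003 0.0046 0 0 0 6 0;-0.0003 0.0046 0 0 0 6 0"
}}

```text
time_s: 11.05
ee_pos: [483.3, 24.5, 52.8]
ee_rot: [180.0, 0.0, 97.1]
force: [2.7, -0.2, -0.2]
gripper_width: 8.9
gripper_force: 60.0
```

```bash
python3 st.py
```

```text
11.05 [483.336  24.457  52.793] [179.963   0.018  97.121] F [ 2.668 -0.214 -0.194] M [ 0.037 -0.393  0.301] eff6 [-0.416  0.325] r 44.32005398861152 brg 97.34276006745776
```

Request:
{"fn": "send_rows", "kwargs": {
  "targets": "0 0.0012 0 0 0 1.5 0;-0.0001 0.0023 0 0 0 3 0;-0.0001 0.0023 0 0 0 3 0;-0.0001 0.0023 0 0 0 3 0"
}}

```text
time_s: 11.38
ee_pos: [485.5, 24.7, 52.8]
ee_rot: [180.0, 0.0, 94.1]
force: [1.0, 0.5, -0.3]
gripper_width: 8.7
gripper_force: 60.0
```

```bash
cat >> st.py <<'E'
d=d/1000;print("eye torque",s["torque"][2]+d[0]*s["force"][1]-d[1]*s["force"][0])
E
python3 st.py
```

```text
11.3833 [485.529  24.684  52.783] [179.971   0.006  94.102] F [ 0.985  0.462 -0.276] M [ 0.057 -0.375  0.317] eff6 [-0.609  0.333] r 44.32021319229323 brg 94.49244064126198
eye torque 0.2721682660708553
```

Request:
{"fn": "send_rows", "kwargs": {
  "targets": "0 0.0012 0 0 0 1.5 0;-0.0001 0.0023 0 0 0 3 0;-0.0001 0.0023 0 0 0 3 0;-0.0001 0.0023 0 0 0 3 0"
}}

```text
time_s: 11.72
ee_pos: [487.7, 24.8, 52.7]
ee_rot: [180.0, -0.0, 91.1]
force: [1.7, 0.9, 1.7]
gripper_width: 8.6
gripper_force: 60.0
```

```bash
python3 st.py; python3 - <<'E'
from workcell import eyes
import pickle,cv2,numpy as np
S=eyes.grab_frame("side");T=eyes.grab_frame("top");pickle.dump((S,T),open("f5.pkl","wb"))
a=cv2.resize(S["image"][220:265,260:300],None,fx=12,fy=12,interpolation=cv2.INTER_CUBIC)
b=cv2.resize(T["image"][190:235,280:305],None,fx=12,fy=12,interpolation=cv2.INTER_CUBIC)
cv2.imwrite("pics/e5.png",cv2.convertScaleAbs(np.hstack([a,b]),alpha=1.2))
E
```

```text
11.7167 [487.721  24.801  52.742] [179.986  -0.002  91.091] F [1.71  0.926 1.715] M [ 0.108 -0.365  0.318] eff6 [-0.822  0.319] r 44.31982287247512 brg 91.65311741662974
eye torque 0.24070475479613698
```

View pics/e5.png

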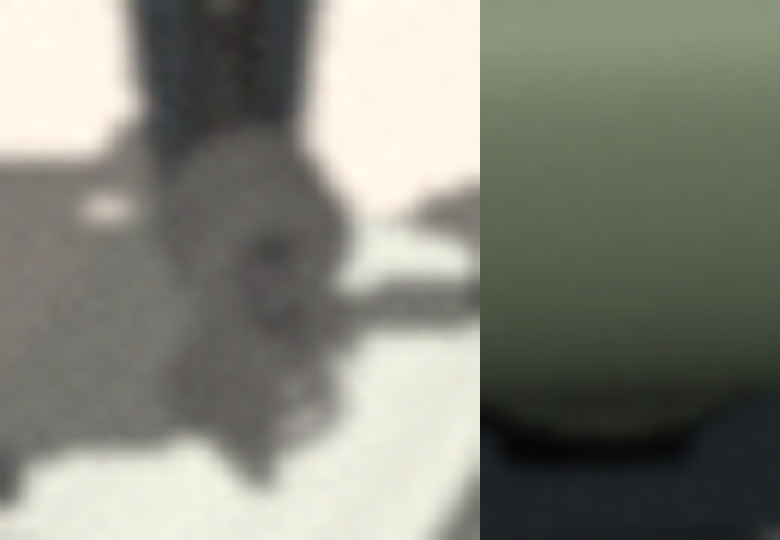

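The ring now faces the side camera with the bar through its hole at (270,270). The tab is hidden. The torque has levelled off since yaw ~96, so the washer is dragging; I'll add 4° more and then unload.

Request:
{"fn": "send_rows", "kwargs": {
  "targets": "0 0.0008 0 0 0 1 0;0 0.0016 0 0 0 2 0;-0.0001 0.0024 0 0 0 3 0;-0.0001 0.0031 0 0 0 4 0;-0.0001 0.0031 0 0 0 4 0;-0.0001 0.0031 0 0 0 4 0"
}}

```text
time_s: 12.32
ee_pos: [490.7, 24.7, 52.6]
ee_rot: [-180.0, -0.0, 87.0]
force: [0.7, 1.7, 1.4]
gripper_width: 8.4
gripper_force: 60.0
```

```bash
python3 st.py
```

```text
12.3167 [490.719  24.737  52.627] [-179.985   -0.003   87.004] F [0.738 1.679 1.442] M [ 0.211 -0.209  0.263] eff6 [-1.164  0.283] r 44.27088766548978 brg 87.77450479468048
eye torque 0.23296184523926752
```

Now I'll swing back 13° about the eye to free the bar.

Request:
{"fn": "send_rows", "kwargs": {
  "targets": "-0.0001 -0.0023 0 0 0 -3 0;-0.0002 -0.0046 0 0 0 -6 0;-0.0005 -0.0069 0 0 0 -9 0;-0.0008 -0.0084 0 0 0 -11 0;-0.0011 -0.01 0 0 0 -13 0;-0.0011 -0.01 0 0 0 -13 0;-0.0011 -0.01 0 0 0 -13 0"
}}

```text
time_s: 12.9
ee_pos: [481.4, 24.1, 52.7]
ee_rot: [179.9, 0.0, 99.9]
force: [2.4, 1.1, -0.1]
gripper_width: 8.9
gripper_force: 60.0
```

```bash
python3 st.py
```

```text
12.9 [481.356  24.061  52.683] [179.932   0.013  99.946] F [ 2.353  1.077 -0.087] M [ 0.142 -0.563  0.169] eff6 [-0.651  0.119] r 44.22649465078194 brg 99.95219633382972
eye torque 0.05780137549343614
```

```bash
python3 - <<'E'
from h import *
import pickle
S,T=pickle.load(open("f0.pkl","rb"))
def crop(f,x,y,w,h,s): return cv2.resize(f["image"][y:y+h,x:x+w],None,fx=s,fy=s,interpolation=cv2.INTER_CUBIC)
cv2.imwrite("pics/p1.png",cv2.convertScaleAbs(np.hstack([crop(S,280,160,65,60,6),crop(T,215,150,65,60,6)]),alpha=1.5))
E
```

```text
(no output)
```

View pics/p1.png

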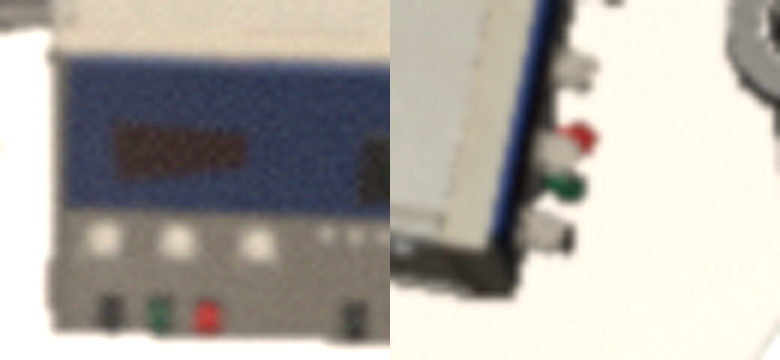

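The side crop shows the power supply's front left edge from (55,55) to (55,330). The top crop shows its top corner at (495,265), bottom corner at (515,292) and knobs out to (575,240).

```bash
python3 - <<'E'
from h import *
import pickle
S,T=pickle.load(open("f0.pkl","rb"))
print("top",tri(S,(289,169),T,(232.5,194)));print("bot",tri(S,(289,215),T,(235.8,198.7)))
print("knob",tri(S,(280+103/6,160+40),T,(215+150/6,150+225/6)),"post",tri(S,(280+110/6,160+312/6),T,(215+182/6,150+240/6)))
print("top right",tri(S,(391,170),T,(257,72)))
E
```

```text
top (array([526.96092875, 129.16868711, 151.12860241]), np.float64(7.7121082567661485))
bot (array([532.35500886, 132.13457662,  10.79987786]), np.float64(0.8880241590215979))
knob (array([549.71615518, 118.96178158,  66.47204643]), np.float64(0.724932587222293)) post (array([549.89935963, 108.38710384,  37.22468477]), np.float64(3.676241676220973))
top right (array([762.32141438,  76.9356152 , 162.87471329]), np.float64(12.204756942175184))
```

Request:
{"fn": "send_rows", "kwargs": {
  "targets": "0.005 0 0 0 0 0 0;0.01 0 0 0 0 0 0;0.015 0 0 0 0 0 0;0.02 0 0 0 0 0 0;0.026 0 0 0 0 0 0;0.026 0 0 0 0 0 0"
}}

```text
time_s: 13.4
ee_pos: [474.7, 50.8, 52.2]
ee_rot: [-179.8, -0.0, 100.0]
force: [0.8, -0.3, -1.7]
gripper_width: 8.6
gripper_force: 60.0
```

```bash
python3 st.py
```

```text
13.4 [474.674  50.774  52.171] [-179.836   -0.042  100.044] F [ 0.85  -0.348 -1.708] M [ 0.011 -0.104 -0.015] eff6 [0.079 0.09 ] r 71.71913227294081 brg 101.52237110935768
eye torque -0.06980504050907789
```

Request:
{"fn": "send_rows", "kwargs": {
  "targets": "-0.0001 0.0036 0 0 0 3.5 0;-0.0004 0.0073 0 0 0 7 0;0.0036 0.0078 0 0 0 7 0;0.0076 0.0083 0 0 0 7 0;0.0115 0.0087 0 0 0 7 0;0.0155 0.0092 0 0 0 7 0;0.0155 0.0092 0 0 0 7 0;0.0155 0.0092 0 0 0 7 0"
}}

```text
time_s: 14.07
ee_pos: [482.4, 66.9, 52.6]
ee_rot: [-180.0, 0.0, 93.1]
force: [0.7, 1.3, -1.5]
gripper_width: 9.1
gripper_force: 60.0
```

```bash
python3 st.py; python3 - <<'E'
from workcell import eyes
import pickle,cv2,numpy as np
S=eyes.grab_frame("side");pickle.dump(S,open("f6.pkl","wb"))
S5=pickle.load(open("f5.pkl","rb"))[0]
print(cv2.cvtColor(S["image"],6)[228:262:2,268:292])
E
```

```text
14.0667 [482.416  66.868  52.639] [-179.991    0.008   93.074] F [ 0.656  1.276 -1.47 ] M [ 0.032 -0.075 -0.018] eff6 [0.184 0.007] r 86.61889962189353 brg 94.35943428796962
eye torque -0.0826997937345629
[[101 100 101 100 105 100  84  71  63  65  76  91  99 103 104 109 110 108
  109 106 105 104  99 100]
 [101 102 101 101 101 100  93  80  75  81  90 103 116 120 130 153 172 183
  188 189 182 160 130 111]
 [101 102 100 101 101 100  98 101 110 126 138 146 147 149 145 143 148 166
  186 200 203 203 184 148]
 [102 100  98  97  96 100 109 121 134 141 145 149 150 150 148 146 140 138
  143 162 185 200 193 157]
 [102  99  97  95  97 100 108 119 128 134 139 143 143 140 134 117 110 100
   98 103 134 167 189 183]
 [ 97  98  97  95  93  92  98 109 118 125 129 126 119 100  88  81  79  77
   77  82 100 144 178 185]
 [ 97  99  97  94  89  85  86  92 103 114 111 101  91  82  81  81  80  81
   82  86 112 156 184 194]
 [ 96  99 104 104 101  92  84  81  87  90  87  83  81  78  81  84  90  96
   95 111 149 178 192 194]
 [146 164 173 179 178 167 137 102  84  80  80  79  82  87  92  97  96  99
  115 137 160 180 189 196]
 [192 194 194 195 194 188 162 126  99  89  81  81  82  82  83  82  88 100
  125 139 148 162 181 191]
 [193 194 193 197 196 193 178 140  97  78  76  80  80  81  81  78  77  83
   99 128 160 184 192 194]
 [191 194 194 197 190 169 134 101  80  77  79  79  81  85  89  99 107 116
  115 126 160 183 191 194]
 [193 195 189 177 148 111  86  78  75  79  80  88 103 115 119 123 117 108
  109 130 156 180 191 195]
 [193 191 192 176 151 120  95  81  77  77  79  83  88  92  97 103 111 119
  127 140 163 187 193 194]
 [193 193 191 192 190 177 153 122 100  99 109 116 124 125 128 129 124 134
  150 169 185 193 194 196]
 [190 192 191 194 194 195 192 187 181 180 180 178 179 177 176 178 179 186
  193 195 196 193 192 193]
 [193 193 196 193 195 195 195 197 198 196 197 197 195 194 193 193 195 193
  195 193 193 192 192 190]]
```

Request:
{"fn": "send_rows", "kwargs": {
  "targets": "0.004 0 0 0 0 0 0;0.004 0 0 0 0 0 0;0.004 0 -0.004 0 0 0 0;0.004 0 -0.004 0 0 0 0"
}}

```text
time_s: 14.45
ee_pos: [482.8, 70.6, 57.2]
ee_rot: [179.9, 0.0, 93.0]
force: [-0.3, -0.7, -0.4]
gripper_width: 8.5
gripper_force: 60.0
```

```bash
python3 st.py
```

```text
14.45 [482.825  70.578  57.203] [179.942   0.004  93.017] F [-0.305 -0.683 -0.421] M [-0.039 -0.121 -0.022] eff6 [ 0.069 -0.002] r 90.28974616116477 brg 93.92130985964387
eye torque 0.009671413072740883
```

```bash
python3 - <<'E'
from h import *
for p,y in(([482,71,125],93),([400,120,125],115),([400,250,125],131.4)):print(to(p,y))
E
```

```text
(array([ 0.0005, -0.0008, -0.0678]), array([ 0.  , -0.  ,  0.02]))
(array([ 0.0537, -0.0801, -0.0678]), array([ -0.  ,   0.  , -21.98]))
(array([ 0.1835, -0.0733, -0.0678]), array([  0.  ,   0.  , -38.38]))
```

Request:
{"fn": "send_rows", "kwargs": {
  "targets": "0 0 -0.02 0 0 0 0;0 0 -0.045 0 0 0 0;0 -0.005 -0.068 0 0 0 0;0.01 -0.03 -0.068 0 0 -5 0;0.03 -0.06 -0.068 0 0 -12 0;0.054 -0.08 -0.068 0 0 -19 0;0.085 -0.08 -0.068 0 0 -25 0;0.12 -0.078 -0.068 0 0 -31 0;0.15 -0.075 -0.068 0 0 -36 0;0.175 -0.073 -0.068 0 0 -38.4 0;0.183 -0.073 -0.068 0 0 -38.4 0;0.183 -0.073 -0.068 0 0 -38.4 0"
}}

```text
time_s: 15.45
ee_pos: [399.9, 250.8, 124.6]
ee_rot: [180.0, 0.0, 131.5]
force: [0.1, 0.3, -1.3]
gripper_width: 8.5
gripper_force: 60.0
```

```bash
python3 st.py; python3 - <<'E'
from workcell import eyes
from h import *
import pickle
T=eyes.grab_frame("top");pickle.dump(T,open("f7.pkl","wb"))
T0=pickle.load(open("f0.pkl","rb"))[1]
M,e,F,cx,cy=cam(T)
g=[cv2.cvtColor(t["image"],6) for t in(T0,T)]
print(g[0][200:216,286:300]);print(g[1][200:216,286:300])
# rectified polar brightness round the eye axis at washer top height z=34
for c in((488.5,-16.4),):
  for G in g:
    print([int(np.mean([cv2.getRectSubPix(G,(1,1),proj(T,(c[0]+r*np.cos(a),c[1]+r*np.sin(a),34)))[0,0] for r in(21,23,25)])) for a in np.radians(np.arange(40,160,4))])
E
```

```text
15.45 [399.914 250.838 124.641] [179.981   0.011 131.522] F [ 0.071  0.262 -1.254] M [ 0.031 -0.157 -0.03 ] eff6 [1.006 0.098] r 284.63852819414234 brg 108.2387888053709
eye torque -0.07238923105330175
[[189 188 188 189 188 188 188 188 188 188 188 188 187 187]
 [188 188 188 188 188 188 188 187 188 188 188 188 188 187]
 [188 187 188 188 188 188 188 188 188 188 188 188 188 188]
 [187 188 188 188 189 188 188 188 188 188 189 188 188 188]
 [188 188 188 188 188 188 189 188 187 188 189 188 189 187]
 [189 189 189 188 188 188 188 188 188 188 188 188 184 176]
 [188 188 188 188 186 182 181 183 187 188 188 184 166 133]
 [189 188 188 188 181 164 160 169 178 186 184 168 131  94]
 [189 189 188 185 173 155 158 161 161 174 166 132  96  82]
 [188 188 187 179 160 161 166 163 157 153 129  95  82  87]
 [188 189 187 174 146 156 166 166 157 136  98  81  86  95]
 [188 189 187 174 139 140 157 160 149 113  86  86  94 102]
 [188 189 188 184 171 165 157 146 132  93  82  92 103 111]
 [188 189 188 188 186 183 175 156 120  77  72  90 107 120]
 [187 189 187 188 188 187 177 143  93  56  54  73  99 121]
 [188 188 188
[... 593 characters left out ...]
04 196 172 163 177 176 148 105  96 101 104]
 [205 205 205 204 202 190 171 168 170 144  94  91 108 115]
 [205 205 205 205 205 201 189 168 151 138  88  82 114 126]
 [205 205 205 205 205 204 200 179 130  98  66  70 109 134]
 [206 205 205 205 206 205 203 191 147  86  57  60  89 125]
 [205 206 206 205 206 205 205 197 165  97  60  54  69 105]
 [205 205 205 205 206 205 205 200 179 122  76  57  60  86]]
[169, 161, 160, 163, 164, 159, 151, 151, 166, 179, 184, 186, 186, 185, 185, 186, 187, 187, 187, 187, 187, 187, 187, 187, 187, 187, 187, 188, 188, 187]
[176, 179, 177, 170, 169, 180, 192, 201, 203, 205, 205, 205, 205, 205, 205, 205, 205, 204, 204, 204, 204, 205, 205, 205, 204, 204, 204, 204, 204, 203]
```

The tab's outline has shifted from about 72° to 62°, so the washer has turned roughly 11°, which is in the window. Now I'll lay the bar back.

```bash
python3 - <<'E'
from h import *
for z in(124,50,16.7):print(to([469.7,307.2,z],131.4))
E
```

```text
(array([-0.0031,  0.0908,  0.0005]), array([ 0.  , -0.  ,  0.07]))
(array([-0.0031,  0.0908,  0.0745]), array([ 0.  , -0.  ,  0.07]))
(array([-0.0031,  0.0908,  0.1078]), array([ 0.  , -0.  ,  0.07]))
```

Request:
{"fn": "send_rows", "kwargs": {
  "targets": "-0.001 0.025 0 0 0 0 0;-0.002 0.055 0 0 0 0 0;-0.003 0.08 0 0 0 0 0;-0.003 0.091 0.01 0 0 0 0;-0.003 0.091 0.035 0 0 0 0;-0.003 0.091 0.055 0 0 0 0;-0.003 0.091 0.07 0 0 0 0;-0.003 0.091 0.074 0 0 0 0;-0.003 0.091 0.074 0 0 0 0;-0.003 0.091 0.074 0 0 0 0"
}}

```text
time_s: 16.33
ee_pos: [470.6, 306.6, 51.3]
ee_rot: [180.0, 0.0, 131.3]
force: [-0.3, -0.1, -0.7]
gripper_width: 8.9
gripper_force: 60.0
```

```bash
python3 - <<'E'
from h import *
from workcell import env
print(env.state()["ee_pos"],to([469.7,307.2,16.5],131.4))
E
```

```text
[470.64835491 306.61308274  51.25898028] (array([ 0.0011, -0.0003,  0.0348]), array([-0.  ,  0.  , -0.06]))
```

Request:
{"fn": "send_rows", "kwargs": {
  "targets": "0.001 0 0.006 0 0 0 0;0.001 0 0.012 0 0 0 0;0.001 0 0.018 0 0 0 0;0.001 0 0.024 0 0 0 0;0.001 0 0.029 0 0 0 0;0.001 0 0.032 0 0 0 0;0.001 0 0.034 0 0 0 0;0.001 0 0.0345 0 0 0 0;0.001 0 0.0345 0 0 0 0"
}}

```text
time_s: 17.08
ee_pos: [469.5, 308.2, 16.1]
ee_rot: [-180.0, 0.0, 131.4]
force: [-0.1, -0.1, -1.2]
gripper_width: 8.8
gripper_force: 60.0
```

```bash
python3 st.py
```

```text
17.0833 [469.48  308.215  16.12 ] [-180.       0.005  131.417] F [-0.106 -0.113 -1.233] M [ 0.003 -0.14   0.025] eff6 [ 0.004 -0.   ] r 328.29604211686933 brg 93.40867431546336
eye torque 0.06218727507689381
```

Request:
{"fn": "send_rows", "kwargs": {
  "targets": "0 0 0.001 0 0 0 0;0 0 0.001 0 0 0 0;0 0 0.001 0 0 0 12;0 0 0.001 0 0 0 16;0 0 0.001 0 0 0 24;0 0 0.001 0 0 0 35;0 0 0.001 0 0 0 45;0 0 0.001 0 0 0 50;0 0 0.001 0 0 0 50",
  "grip_force": 5
}}

```text
time_s: 17.83
ee_pos: [469.5, 308.2, 15.1]
ee_rot: [-180.0, 0.0, 131.4]
force: [-0.6, 0.7, 0.4]
gripper_width: 44.2
gripper_force: 0.0
```

Request:
{"fn": "send_rows", "kwargs": {
  "targets": "0 0 -0.01 0 0 0 50;0 0 -0.03 0 0 0 50;0 0 -0.06 0 0 0 50;0 0 -0.09 0 0 0 50;0 0 -0.12 0 0 0 50;0 -0.04 -0.12 0 0 0 50;0 -0.08 -0.12 0 0 0 50;0 -0.11 -0.12 0 0 0 50;0 -0.13 -0.12 0 0 0 50;0 -0.13 -0.12 0 0 0 50;0 -0.13 -0.12 0 0 0 50"
}}

```text
time_s: 18.75
ee_pos: [372.1, 222.1, 136.1]
ee_rot: [179.9, 0.0, 131.4]
force: [0.9, -0.8, -0.1]
gripper_width: 45.7
gripper_force: 0.0
```

```bash
python3 - <<'E'
from workcell import env,eyes
from h import *
import pickle
print(env.state()["ee_pos"],env.state()["force"])
S=eyes.grab_frame("side");T=eyes.grab_frame("top")
S0,T0=pickle.load(open("f0.pkl","rb"))
for f in(S,T):
  # bar profile across, relative to first picture
  F0=S0 if f is S else T0
  for G in(F0,f):
    g=cv2.cvtColor(G["image"],6)
    for t in(-58,-25,0,25,45,58):
      c=np.array([467.2,306.6])+t*np.array([.661,-.75]);n=np.array([.75,.661])
      print(t,[int(cv2.getRectSubPix(g,(1,1),proj(f,(*(c+k*n),34)))[0,0]) for k in range(-18,19,2)])
    print()
E
```

```text
[372.05125494 222.12036368 136.14121596] [ 0.9074078  -0.80768039 -0.05327598]
-58 [192, 183, 173, 148, 120, 97, 79, 73, 69, 67, 67, 71, 82, 96, 110, 114, 113, 106, 94]
-25 [53, 52, 54, 54, 56, 58, 57, 56, 54, 55, 63, 74, 91, 114, 137, 159, 174, 183, 190]
0 [76, 84, 90, 93, 93, 90, 86, 77, 68, 62, 65, 72, 83, 106, 131, 155, 175, 183, 189]
25 [86, 91, 93, 94, 94, 91, 87, 81, 72, 66, 62, 69, 83, 101, 123, 147, 168, 182, 188]
45 [71, 75, 75, 70, 65, 62, 63, 65, 66, 65, 66, 71, 75, 85, 93, 93, 91, 86, 77]
58 [53, 54, 58, 58, 57, 56, 55, 53, 52, 54, 58, 64, 70, 81, 99, 120, 143, 163, 179]

-58 [197, 187, 174, 149, 124, 98, 78, 71, 68, 66, 66, 70, 82, 97, 112, 116, 115, 107, 93]
-25 [52, 53, 53, 54, 55, 54, 58, 59, 58, 60, 62, 68, 80, 103, 129, 155, 171, 182, 191]
0 [76, 85, 92, 94, 93, 93, 89, 80, 71, 64, 63, 69, 80, 97, 119, 144, 167, 180, 190]
25 [87, 92, 94, 95, 96, 93, 88, 80, 71, 65, 63, 70, 84, 101, 125, 149, 170, 185, 191]
45 [72, 75, 74, 69, 65, 63, 62, 65, 66, 65, 67, 71, 76, 85, 94, 95, 92, 85, 76]
58 [54, 54, 55, 57, 59, 59, 58, 56, 55, 55, 58, 64, 71, 83, 100, 122, 146, 166, 1
[... 267 characters left out ...]
7, 51, 30, 23, 25, 31, 40, 44, 48, 61, 77, 83, 84, 85, 89]
45 [61, 51, 56, 62, 64, 57, 45, 38, 34, 34, 40, 43, 43, 43, 42, 42, 41, 42, 51]
58 [89, 86, 81, 76, 56, 39, 30, 27, 28, 34, 40, 44, 46, 59, 74, 81, 83, 85, 87]

-58 [78, 74, 71, 66, 62, 55, 50, 48, 49, 48, 43, 38, 34, 34, 34, 34, 39, 51, 74]
-25 [32, 34, 42, 48, 53, 56, 58, 58, 55, 51, 44, 38, 40, 49, 43, 37, 38, 58, 84]
0 [30, 33, 36, 37, 37, 38, 37, 37, 37, 37, 38, 38, 37, 38, 38, 44, 56, 76, 92]
25 [98, 98, 97, 94, 82, 55, 32, 25, 27, 34, 43, 47, 52, 67, 84, 90, 91, 92, 97]
45 [67, 55, 60, 68, 71, 63, 50, 41, 36, 36, 45, 47, 44, 45, 46, 46, 45, 46, 55]
58 [96, 93, 88, 82, 61, 41, 32, 31, 32, 37, 44, 48, 48, 60, 77, 88, 91, 92, 94]
```

The brightness profiles across the bar match the starting picture to within about 1 mm, so the bar is seated. The arm is clear of everything, so I'm handing in.

```bash
python3 -c "
from workcell import env
print(env.job_done())"
```

```text
the job is handed in; nothing more can be done
None
```

I handed the job in at about 19 s: the bar turned the eye until it pulled up, the washer went round about 11° by the top camera, and the bar is back in its rest; no verdict came back.

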